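# Load a printed sign blank in the flip carrier and turn it over

## Robot

A 7-joint arm with a two-finger parallel gripper is mounted at the origin on the work surface. World frame = base frame: x ahead of the robot, y to its left, z up, the work surface at z = 0. Lengths are in m, angles in rad, forces in N, time in s.
With the tool pointing down it reaches from about 0.4 to 0.9 m from the base axis. Payload 5.5 kg.
Tool frame: the origin (TCP) lies on the mounting face of the last link; the fingertips stand 173 mm ahead of it and the grasp point (between the pads) lies 155 mm ahead of it (env.pinch_z is the distance from the TCP to the grasp point, in m); z points along the fingers, y is the line along which they close (so a half turn about z gives the same grasp; the last joint's range is limited). The gripper opens to 85 mm and grips with 20 to 120 N. Pads are 22 mm wide; open, the fingers measure 114 mm over their backs; the gripper's body (76 mm by 85 mm) begins 54 mm behind the grasp point. The pads swing forward as they close: fully open they stand 13 mm farther back than shut.
Start: joints at [-0.853, 0.501, -0.427, 1.55, 0.221, 1.138, -0.21], TCP at [0.286, 0.584, 0.405] pointing down, gripper open.
Joint ranges: [-2.88, 2.88], [-0.31, 2.03], [-1.54, 1.56], [0.2, 2.42], [-1.41, 4.55], [0.19, 2.02], [-2.57, 2.57]. Speed limits (rad/s): [2.57, 2.57, 3.14, 3.14, 3.14, 3.14, 3.14].

## Interface

Orientations are given as a unit quaternion [w, x, y, z].
In Python, from rig import env gives the robot as it stands.
- The arm moves only by the shell command python3 -m handwheel 'ROWS' [OPENING] [FORCE]. ROWS is JSON, a list of rows, each an object of numbers: "dx", "dy", "dz": the shift along the tool's x, y, z in mm; "spin": the turn about the tool's z in degrees. A call has 1 to 5 rows; each row shifts and turns the commanded pose from where the row before left it, along the tool's axes as they then stand; what a row does not reach is not made up. A row lasts 1/12 s, in which the tool goes at most 41.7 mm and 7.16 degrees, less where a joint would pass 70% of its speed; a pose out of reach is approached as far as the arm can. A call with a gripper value outside its range is refused whole. OPENING is the opening, from 0 (shut) to 1 (fully open), set as the call begins (- or left out, the last holds). The fingers move at their own pace and stop on an object; FORCE is the grip in N (left out, the last holds). Time passes only in rows, so rows that do not move let the fingers close. It gives the time, the measured TCP pose, the force, the opening and the grip force at its end, in the units of the state.
- env.get_obs(): the state, without advancing time (a new reading comes with each control period).
- env.read_camera(name): name is "scene" or "top" or "wrist"; returns a dict with "image" (400x640x3 uint8, blue, green, red), "fov_y" (degrees; the focal length in pixels is half the picture's height over the tangent of half this angle, whatever the lens; pixels are square), "cx", "cy" (the principal point, pixels), "camera_from_world" (4x4, takes a point from world to camera coordinates). Camera axes: x right, y down, z forward; pixel columns grow to the right and rows downward; lengths in m; the calibration is good to about 2 mm. A picture is of the moment at which its call begins. There is no depth.
- env.job_done(): hands the job in; it is judged then, once.
The state is a dict: "time_s": time; "joint_positions": joint angles; "joint_velocities": joint speeds; "tau": joint torques, N m; "tcp_pos": TCP position; "ee_rot": TCP orientation; "ft_force": force on the tool from outside, world axes, zero at the start; "ft_torque": the same for the moment, N m; "gripper_width": opening from 0.0 (shut) to 1.0 (fully open); "finger_force": force on a finger pad.
Only numpy, scipy, OpenCV 4.12 (cv2) and the standard library are available. Lean on these libraries where they do the work, as an engineer would, in place of code of your own. Each camera call takes 0.05 s, during which the arm holds its last target. There are 200 camera calls.

## Task

Take the sign blank from its stand and load it, yellow printed side up, into the open flip carrier: tilt it so that its end hooks under the red lip, then lower it flat. Shut the blue lid fully, then turn the whole carrier upside down and lay it gently, without letting it drop or topple over, flat, centred and square on the black pallet, and let go. Do not disturb the other things on the bench.

Things in the scene. Friction and masses are not known exactly. Their poses are not given: they have to be found in the camera images.
- panel: The sign blank: rigid flat plate 64 (own x) x 100 (own y) x 6 mm (z), about 60 g; top face (+z) yellow with a blue patch, back plain white. Origin: centre of its underside. It starts face up on the stand, its underside 35 mm above the table, its long sides overhanging the stand's rib by about 14 mm each.
- stand: Fixed stand: a wooden rib 36 mm wide (own x), 80 mm long (own y), top 35 mm above the table, on a grey foot 130 x 100 x 8 mm. Origin: centre of its underside.
- carrier: The loose flip carrier, about 0.55 kg in all, on the table with its lid open: aluminium lower shell 100 (own x) x 135 (own y, -65 to +70 mm) x 30 mm (z). Origin: underside centre of the shell; z up at the start, lid hinge at its +y end, handle and red lip at its -y end. A push of about 3 N slides it on the table.
- seat (a point): Centre of the shell's floor (two rails, two end pieces), (0, 0, 16) mm in the carrier's frame. The blank lies here, length along y, between end walls with inner faces at y = +-51.5 mm (the +y wall 22 mm high) and side cheeks (22 mm high, inner faces x = +-34.5) at y -51.5..-28 and +30..+51.5. Between the cheeks the sides are open to the table beyond x = +-24 mm: room for fingers.
- lip_front (a point): Middle of the lower front edge of the red lip, (0, -43.5, 26) mm in the carrier's frame. The lip overhangs the floor from the 30 mm high -y wall (inner face y = -51.5), its underside 10 mm above the floor, top at z = 30: the blank does not drop straight in; tilted about 20 degrees its -y end goes under the lip, then the +y end is lowered.
- handle_grip (a point): Centre of the handle, (0, -115, 15) mm in the carrier's frame: a black sleeve 14 mm thick, 66 mm long along the carrier's x, turning easily (slight drag) on a bar between two side arms (inner faces x = +-37), so the carrier swings about it when held by the sleeve. Clear gap of 43 mm between sleeve and shell; the shell's hinge end is 185 mm from the handle's axis.
- lid (a joint): Lid angle in rad: 0 shut (lid level, its top flush with the lip at 30 mm, underside 2 mm above a seated blank), growing as it opens up and back over the hinge end; 1.57 upright; starts at about 1.75 to 2.2. Stiff hinge (about 0.1 N m): it stays where it is put; there is no latch.
- panel_center (a point): Centre of the sign blank, 3 mm above the centre of its underside; axes as the blank.
- carrier_mid (a point): Middle of the carrier's shell: (0, 0, 15) mm in the carrier's frame; axes as the carrier.
- hinge_axis (a point): Middle of the lid's hinge axis (along the carrier's x): (0, 64, 27) mm in the carrier's frame.
- lid_edge (a point): Middle of the lid's free edge, 105.5 mm from the hinge axis. The lid is a blue frame with a clear window, 100 mm wide, 6 mm thick (collides as a full plate, window included).
- pallet: Fixed black rubber pallet, 140 (own x) x 170 (own y) x 10 mm, with a painted yellow outline 124 x 156 mm. Origin: centre of its underside, on the table.
- pallet_top (a point): Centre of the pallet's top face, 10 mm above the table; axes as the pallet. The carrier's shell belongs here, its y axis parallel to the pallet's y, either way round; its handle may overhang.
- ink_tub: Bystander: white ink tub with blue cap, 84 mm wide, 85 tall. Origin: underside centre.
- squeegee: Bystander: wooden squeegee with green blade, 200 mm long (own x), 28 tall. Origin: underside of the wood.
- tape_roll: Bystander: yellow roll of tape, 96 mm wide, 24 tall. Origin: underside centre.
- ink_knife: Bystander: ink spatula lying beyond the carrier, along its own x.
- brush_mug: Bystander: white cup, 80 mm wide, 90 tall. Origin: underside centre.
- weight: Bystander: brass weight, 44 mm wide, 30 tall. Origin: underside centre.
- swatch_block: Bystander: orange block 50 x 80 x 18 mm. Origin: underside centre.

How it is judged:
On the way, in this order (a step that is already met when the one before it is completed fails the run):
1. the blank lies flat in the lower shell, yellow side up, one end under the lip (centre within 6 mm of the shell's middle, at most 3 mm above its seat, within 0.06 rad of flat and 0.08 rad of square) (z of panel_center in the frame of carrier between 0.016 and 0.022 m and y of panel_center in the frame of carrier between -0.006 and 0.006 m and x of panel_center in the frame of carrier between -0.006 and 0.006 m and angle between the z axis of panel and the z axis of carrier, either way round below 0.06 rad and angle between the y axis of panel and the y axis of carrier, either way round below 0.08 rad and angle between panel's own z axis and vertical below 0.15 rad), for 0.2 s.
2. the lid is shut over the blank (within 0.06 rad), the carrier still right way up (value of joint lid below 0.06 rad and angle between carrier's own z axis and vertical below 0.2 rad and z of panel_center in the frame of carrier below 0.024 m), for 0.2 s.
At the end, for the whole second after the job is handed in: Carrier upside down, flat (0.08 rad) on the pallet, lid shut (0.06 rad), blank seated inside (6 mm, under 7 mm off the floor), white back up; shell's middle within 30 mm of the pallet's centre and 0.2 rad of square, either way round; released and at rest (angle between carrier's own z axis and vertical above 3.06 rad and value of joint lid below 0.06 rad and horizontal distance between carrier_mid and pallet_top below 0.03 m and angle between the y axis of carrier and the y axis of pallet, either way round below 0.2 rad and height (world z) of carrier between 0.036 and 0.045 m and angle between panel's own z axis and vertical above 3 rad and z of panel_center in the frame of carrier between 0.016 and 0.025 m and y of panel_center in the frame of carrier between -0.006 and 0.006 m and x of panel_center in the frame of carrier between -0.006 and 0.006 m and linear speed of carrier below 0.02 m/s and angular speed of carrier below 0.1 rad/s); the robot touches nothing.
It fails at once if the carrier is dropped or toppled over (turning faster than 8 rad/s or moving faster than 1 m/s) (angular speed of carrier above 8 rad/s or linear speed of carrier above 1 m/s).
It fails at once if another thing on the bench (ink tub, squeegee, tape roll, ink knife, mug, brass weight, orange swatch block) is moved by more than 25 mm (distance of any of ink_tub, squeegee, tape_roll, ink_knife, brush_mug, weight, swatch_block from where it was at the start of the episode above 0.025 m).
It also fails if it takes over 72 s, if anything falls off the work surface, if the arm or the gripper's body presses on something with over 40 N, if the wrist force passes 120 N, or if a joint passes its speed limit or range.

## Working session

There is one attempt and no reset: what is moved stays moved. The work goes in short steps, Python scripts to look and compute and a shell command to move; the robot and the scene stay as the last step left them, time stands still between calls to the robot, and variables do not carry over. Pictures are saved under pics/ and viewed, at most 10 in all, crops included, and the job is handed in when it is done.

```bash
ls; mkdir -p pics
python3 - <<'E'
from rig import env
import cv2,numpy as np
o=env.get_obs();print({k:np.round(v,3).tolist() for k,v in o.items()},env.pinch_z)
for n in("scene","top"):
    c=env.read_camera(n);cv2.imwrite(f"pics/{n}0.png",c["image"]);print(n,c["fov_y"],c["cx"],c["cy"],np.round(c["camera_from_world"],4).tolist())
E
```

```text
pics
{'time_s': 0.0, 'joint_positions': [-0.853, 0.502, -0.427, 1.551, 0.221, 1.138, -0.21], 'joint_velocities': [0.001, 0.0, 0.0, 0.002, -0.0, 0.0, 0.001], 'tau': [-0.0, -56.952, -5.817, -28.094, 0.01, 0.012, 0.0], 'tcp_pos': [0.285, 0.584, 0.404], 'ee_rot': [-0.0, 0.225, 0.974, -0.001], 'ft_force': [-0.563, -0.502, -0.308], 'ft_torque': [0.063, 0.048, -0.041], 'finger_force': 0.0, 'gripper_width': 1.003} 0.1547
scene 54.652549311491605 322.1150564706768 200.1606002707583 [[-0.5892, 0.8078, -0.0194, 0.3704], [0.4453, 0.3045, -0.842, -0.2309], [-0.6743, -0.5047, -0.5391, 1.4386], [0.0, 0.0, 0.0, 1.0]]
top 51.93624087357114 324.0904510565722 197.22308902446403 [[-0.0279, -0.9996, 0.0097, -0.0103], [-0.9974, 0.0272, -0.0668, 0.6204], [0.0665, -0.0116, -0.9977, 0.8768], [0.0, 0.0, 0.0, 1.0]]
```

View pics/scene0.png

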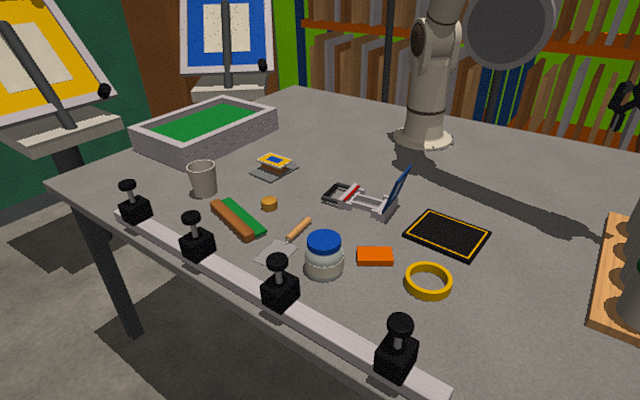

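View pics/top0.png

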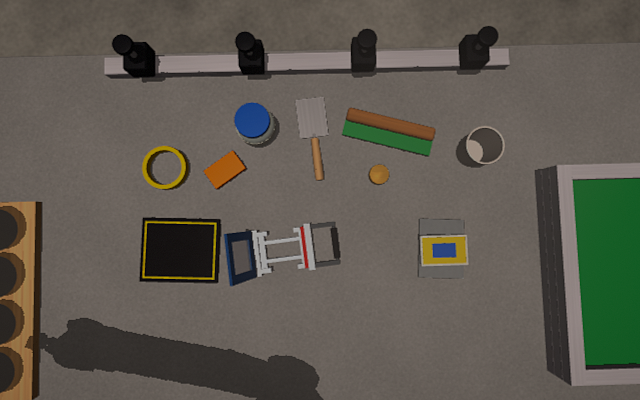

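The pictures show the blank on its stand at top-camera pixel (443,250). The carrier is at about (285,248), with its handle to the right (−y) and the lid open to the left. The pallet is at (180,250). The three lie in a row along world y. Next I measure by colour.

```bash
cat > h.py <<'E'
from rig import env
import cv2,numpy as np
from scipy.spatial.transform import Rotation as R
def cam(n):
    c=env.read_camera(n);c["f"]=200/np.tan(np.radians(c["fov_y"]/2));return c
def p2w(c,u,v,z):
    T=c["camera_from_world"];Rm=T[:3,:3];o=-Rm.T@T[:3,3]
    d=Rm.T@np.array([(u-c["cx"])/c["f"],(v-c["cy"])/c["f"],1.]);return o+d*(z-o[2])/d[2]
def w2p(c,p):
    T=c["camera_from_world"];q=T[:3,:3]@np.asarray(p)+T[:3,3];return np.array([c["cx"]+c["f"]*q[0]/q[2],c["cy"]+c["f"]*q[1]/q[2]])
def pose():
    o=env.get_obs();q=o["ee_rot"];M=R.from_quat([q[1],q[2],q[3],q[0]]).as_matrix()
    return np.array(o["tcp_pos"]),M,o
def togo(p,ang=None):
    """rows to bring pinch to world p; ang: world direction (deg) wanted for tool x axis"""
    t,M,o=pose();pin=t+M[:,2]*env.pinch_z
    yaw=np.degrees(np.arctan2(M[1,0],M[0,0]));s=None
    if ang is not None:
        s=-((ang-yaw+180)%360-180)   # tool z down
    print("pinch",np.round(pin*1000,1),"yaw",round(yaw,1),"d(tool mm)",np.round(M.T@(np.asarray(p)-pin)*1000,1),"spin",s,"t",round(o["time_s"],2))
E
python3 - <<'E'
from h import *
c=cam("top");im=c["image"];hsv=cv2.cvtColor(im,cv2.COLOR_BGR2HSV)
def rect(mask,box,z,name):
    m=np.zeros_like(mask);x0,y0,x1,y1=box;m[y0:y1,x0:x1]=mask[y0:y1,x0:x1]
    pts=cv2.findNonZero(m);b=cv2.boxPoints(cv2.minAreaRect(pts));w=np.array([p2w(c,*q,z)[:2] for q in b])
    e1,e2=w[1]-w[0],w[2]-w[1]
    print(name,len(pts),"ctr",np.round(w.mean(0)*1000,1),"sides",[(round(np.linalg.norm(e)*1000,1),round(np.degrees(np.arctan2(e[1],e[0])),1)) for e in(e1,e2)])
yel=cv2.inRange(hsv,(20,120,100),(35,255,255));red=cv2.inRange(hsv,(0,120,80),(6,255,255))|cv2.inRange(hsv,(172,120,80),(180,255,255))
blue=cv2.inRange(hsv,(100,120,40),(130,255,255))
rect(yel|blue,(410,225,475,275),.041,"panel");rect(yel,(135,210,225,290),.010,"pallet")
rect(red,(290,215,320,280),.030,"lip");rect(blue,(215,220,265,295),.1,"lid")
rect(cv2.inRange(hsv,(0,0,0),(180,255,35)),(325,220,345,265),.02,"sleeve")
s=cv2.resize(im[200:300,130:490],None,fx=2.2,fy=2.2,interpolation=cv2.INTER_CUBIC)
d=cam("scene");s2=cv2.resize(d["image"][150:240,310:450],None,fx=4,fy=4,interpolation=cv2.INTER_CUBIC)
o=np.zeros((580,792,3),np.uint8);o[:220]=s;o[220:580,:560]=s2;cv2.imwrite("pics/crop1.png",o)
E
```

```text
panel 1058 ctr [ 499.4 -277.6] sides [(np.float64(91.8), np.float64(-91.6)), (np.float64(54.9), np.float64(177.1))]
pallet 556 ctr [514.1 292.7] sides [(np.float64(124.5), np.float64(-1.2)), (np.float64(160.0), np.float64(-92.9))]
lip 134 ctr [514.5  19.2] sides [(np.float64(6.9), np.float64(-84.5)), (np.float64(88.2), np.float64(-174.3))]
lid 270 ctr [499.2 143. ] sides [(np.float64(51.0), np.float64(-84.9)), (np.float64(101.0), np.float64(-174.2))]
sleeve 52 ctr [521.3 -48.1] sides [(np.float64(11.2), np.float64(-84.0)), (np.float64(63.0), np.float64(-174.1))]
```

View pics/crop1.png

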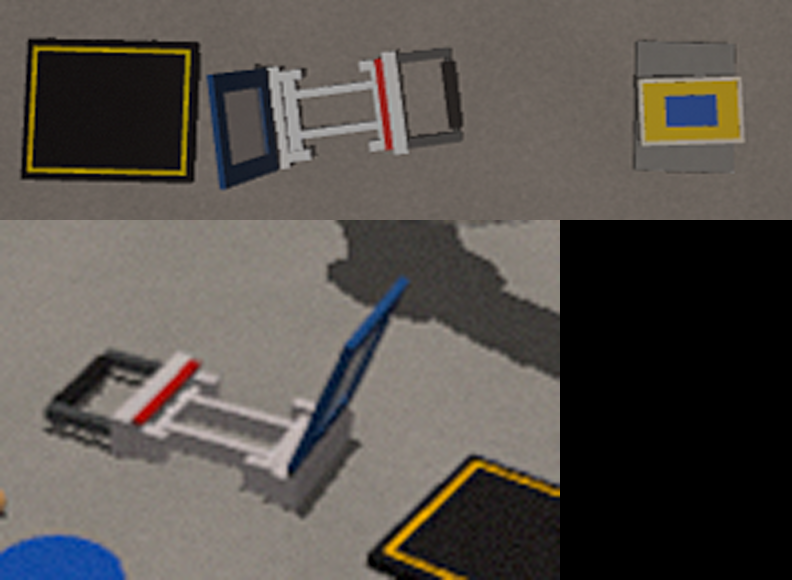

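The crop fits the given sizes: handle to lip is 67.6 mm (68 expected) and the pallet outline is 124 × 160 mm (124 × 156). So the carrier origin is at about (510,66) mm with x axis at 5.6°. The blank is at (499,−277), about −2°, and the pallet is at (514,293), about −2°.

```bash
python3 -c "
from h import *
togo([.499,-.277,.12],88)"
python3 -m handwheel '[{"spin":7},{"spin":7},{"spin":7},{"spin":7},{"spin":7}]' 1 20
python3 -m handwheel '[{"spin":7},{"spin":7},{"spin":7},{"spin":7},{"spin":3}]'
python3 -c "
from h import *
togo([.499,-.277,.12],88)"
```

```text
pinch [285.4 583.6 249.3] yaw 153.9 d(tool mm) [-569.9 -679.1  130.1] spin 65.94779681539254 t 0.2
pinch [285.4 583.6 249.3] yaw 153.9 d(tool mm) [-569.9 -679.1  130.1] spin 65.94779681539254 t 0.2$[0]: bad value
$[0]: bad value
```

```bash
python3 -m handwheel '[{"dx":0,"dy":0,"dz":0,"spin":7}]' 1 20; python3 -m handwheel '[{"dx":0,"dy":0,"dz":0,"spin":7}]'; python3 -m handwheel --help | head -30
```

```text
time_s: 0.28
tcp_pos: [0.2856, 0.5837, 0.4042]
ee_rot: [-0.0, 0.284, 0.959, -0.0]
ft_force: [-0.2, -0.6, -0.5]
gripper_width: 0.998
finger_force: 0.0
time_s: 0.37
tcp_pos: [0.2856, 0.5837, 0.4043]
ee_rot: [-0.0, 0.345, 0.939, -0.0]
ft_force: [-0.7, -0.3, -0.6]
gripper_width: 1.0
finger_force: 0.0invalid input: not JSON, or not a number
```

```bash
python3 -m handwheel '[{"dx":0,"dy":0,"dz":0,"spin":7},{"dx":0,"dy":0,"dz":0,"spin":7},{"dx":0,"dy":0,"dz":0,"spin":7},{"dx":0,"dy":0,"dz":0,"spin":7},{"dx":0,"dy":0,"dz":0,"spin":7}]' >/dev/null
python3 -m handwheel '[{"dx":0,"dy":0,"dz":0,"spin":7},{"dx":0,"dy":0,"dz":0,"spin":7},{"dx":0,"dy":0,"dz":0,"spin":3},{"dx":0,"dy":40,"dz":0,"spin":0},{"dx":0,"dy":40,"dz":0,"spin":0}]' >/dev/null
python3 -c "
from h import *
togo([.499,-.277,.12],88)"
```

```text
pinch [362.1 583.  250.3] yaw 88.4 d(tool mm) [-855.8  161.8  129.3] spin 0.3533998101428324 t 1.2
```

```bash
python3 -m handwheel '[{"dx":-39,"dy":8,"dz":0,"spin":0},{"dx":-39,"dy":8,"dz":0,"spin":0},{"dx":-39,"dy":8,"dz":0,"spin":0},{"dx":-39,"dy":8,"dz":0,"spin":0},{"dx":-39,"dy":8,"dz":0,"spin":0}]' >/dev/null
python3 -m handwheel '[{"dx":-39,"dy":8,"dz":0,"spin":0},{"dx":-39,"dy":8,"dz":0,"spin":0},{"dx":-39,"dy":8,"dz":0,"spin":0},{"dx":-39,"dy":8,"dz":0,"spin":0},{"dx":-39,"dy":8,"dz":0,"spin":0}]' >/dev/null
python3 -m handwheel '[{"dx":-39,"dy":8,"dz":0,"spin":0},{"dx":-39,"dy":8,"dz":0,"spin":0},{"dx":-39,"dy":8,"dz":0,"spin":0},{"dx":-39,"dy":8,"dz":0,"spin":0},{"dx":-39,"dy":8,"dz":0,"spin":0}]' >/dev/null
python3 -m handwheel '[{"dx":-39,"dy":8,"dz":0,"spin":0},{"dx":-39,"dy":8,"dz":0,"spin":0},{"dx":-39,"dy":8,"dz":0,"spin":0},{"dx":-39,"dy":8,"dz":20,"spin":0},{"dx":-30,"dy":8,"dz":20,"spin":0}]' 
python3 -c "
from h import *
togo([.499,-.277,.12],88)"
```

```text
time_s: 2.87
tcp_pos: [0.4976, -0.196, 0.367]
ee_rot: [0.002, 0.72, 0.694, 0.001]
ft_force: [-0.1, 0.4, 0.1]
gripper_width: 0.999
finger_force: 0.0
pinch [ 498.2 -196.3  212.3] yaw 87.8 d(tool mm) [-80.5   3.5  92.5] spin -0.16021567314618324 t 2.87
```

```bash
python3 -m handwheel '[{"dx":-28,"dy":1,"dz":25,"spin":0},{"dx":-28,"dy":1,"dz":25,"spin":0},{"dx":-24,"dy":1,"dz":25,"spin":0},{"dx":0,"dy":0,"dz":17,"spin":0},{"dx":0,"dy":0,"dz":0,"spin":0}]' >/dev/null
python3 - <<'E'
from h import *
c=cam("wrist");im=c["image"];cv2.imwrite("pics/w1.png",im)
togo([.499,-.277,.046],88)
hsv=cv2.cvtColor(im,cv2.COLOR_BGR2HSV);m=cv2.inRange(hsv,(20,120,80),(35,255,255))|cv2.inRange(hsv,(100,120,40),(130,255,255))
n,l,s,ce=cv2.connectedComponentsWithStats(m);k=1+np.argmax(s[1:,4])
b=cv2.boxPoints(cv2.minAreaRect(cv2.findNonZero((l==k).astype(np.uint8))));w=np.array([p2w(c,*q,.041)[:2] for q in b]);print(b.round(),np.round(w*1000,1),w.mean(0)*1000)
E
```

```text
pinch [ 495.5 -272.2  117.2] yaw 87.9 d(tool mm) [-4.8  4.  71.1] spin -0.13161494906626103 t 3.33
[[285. 170.]
 [369. 167.]
 [373. 288.]
 [289. 291.]] [[ 472.  -233.1]
 [ 527.2 -233.1]
 [ 531.6 -324.6]
 [ 468.4 -325.1]] [ 499.81501745 -278.97178755]
```

View pics/w1.png

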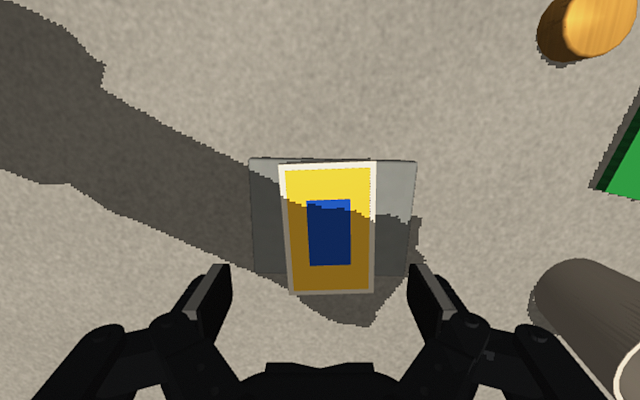

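The wrist view shows the blank centred at about pixel (329,229), with both fingers clear of it. Its computed centre (500,−279) mm agrees with the top camera. I descend to pinch height 46 mm and grip.

```bash
python3 -m handwheel '[{"dx":-3,"dy":2,"dz":25,"spin":0},{"dx":-3,"dy":2,"dz":25,"spin":0},{"dx":0,"dy":0,"dz":15,"spin":0},{"dx":0,"dy":0,"dz":6,"spin":0},{"dx":0,"dy":0,"dz":0,"spin":0}]' 1 20 >/dev/null
python3 -c "
from h import *
togo([.4995,-.2785,.046],88)"
python3 -m handwheel '[{"dx":0,"dy":0,"dz":0,"spin":0},{"dx":0,"dy":0,"dz":0,"spin":0},{"dx":0,"dy":0,"dz":0,"spin":0},{"dx":0,"dy":0,"dz":0,"spin":0},{"dx":0,"dy":0,"dz":0,"spin":0}]' 0 20
python3 -m handwheel '[{"dx":0,"dy":0,"dz":0,"spin":0},{"dx":0,"dy":0,"dz":0,"spin":0},{"dx":0,"dy":0,"dz":0,"spin":0},{"dx":0,"dy":0,"dz":0,"spin":0}]'
python3 -c "
from h import *
togo([.4995,-.2785,.046],88)"
```

```text
pinch [ 501.4 -277.3   48.1] yaw 88.0 d(tool mm) [-1.3 -1.8  2.1] spin 0.045812056885637276 t 3.75
time_s: 4.17
tcp_pos: [0.5021, -0.2789, 0.2049]
ee_rot: [0.001, 0.72, 0.694, 0.001]
ft_force: [-0.6, 1.2, 6.3]
gripper_width: 0.738
finger_force: 21.9
time_s: 4.5
tcp_pos: [0.5021, -0.2789, 0.2049]
ee_rot: [0.001, 0.72, 0.694, 0.001]
ft_force: [-0.5, 1.9, 6.9]
gripper_width: 0.739
finger_force: 21.9
pinch [ 502.5 -279.    50.2] yaw 88.0 d(tool mm) [ 0.4 -3.   4.2] spin -0.03486420392016498 t 4.5
```

```bash
python3 -m handwheel '[{"dx":0,"dy":0,"dz":-10,"spin":0},{"dx":0,"dy":0,"dz":-15,"spin":0},{"dx":-20,"dy":0,"dz":0,"spin":0},{"dx":-30,"dy":0,"dz":0,"spin":0},{"dx":-20,"dy":0,"dz":0,"spin":0}]'
python3 - <<'E'
from h import *
c=cam("top");print([p2w(c,u,250,.008)[:2].round(4) for u in(418.5,466.5)])
c=cam("wrist");cv2.imwrite("pics/w2.png",c["image"]);
togo([.4995,-.349,.046],88)
E
```

```text
time_s: 4.92
tcp_pos: [0.4988, -0.3508, 0.2298]
ee_rot: [0.002, 0.72, 0.694, -0.0]
ft_force: [-0.3, -0.5, -0.1]
gripper_width: 0.742
finger_force: 22.6
[array([ 0.4986, -0.2322]), array([ 0.4956, -0.3383])]
pinch [ 497.5 -354.5   75. ] yaw 87.6 d(tool mm) [ 5.8  1.7 29. ] spin -0.3842846214397184 t 5.02
```

View pics/w2.png

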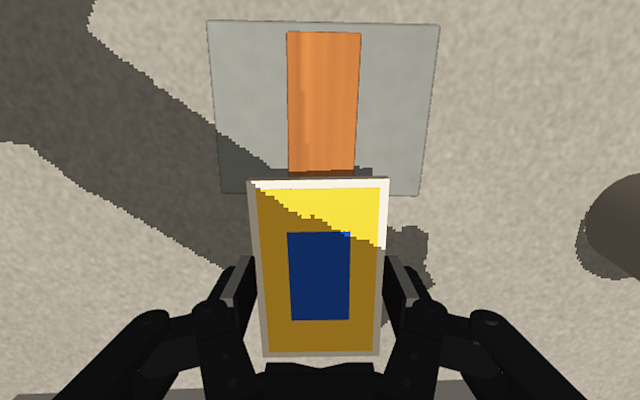

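The wrist view shows the blank held, with its near-rib end over the rib (rib pixels (287..360, 30..175)). The rib's −y end is at about y=−325. I press the blank's +y end on the rib to pivot it about 17° in the pads.

```bash
python3 -m handwheel '[{"dx":-4,"dy":0,"dz":18,"spin":0},{"dx":0,"dy":0,"dz":6,"spin":0},{"dx":0,"dy":0,"dz":4,"spin":0},{"dx":0,"dy":0,"dz":4,"spin":0},{"dx":0,"dy":0,"dz":4,"spin":0}]'
python3 -c "
from h import *
togo([.4995,-.358,.039],88)"
```

```text
time_s: 5.43
tcp_pos: [0.4981, -0.3531, 0.1929]
ee_rot: [0.0, 0.72, 0.694, -0.0]
ft_force: [-2.6, -1.0, 6.4]
gripper_width: 0.74
finger_force: 25.8
pinch [ 498.1 -353.3   38.2] yaw 87.9 d(tool mm) [-4.7  1.6 -0.8] spin -0.05749269934665335 t 5.43
```

```bash
python3 -m handwheel '[{"dx":0,"dy":0,"dz":-10,"spin":0},{"dx":0,"dy":0,"dz":-40,"spin":0},{"dx":0,"dy":0,"dz":-40,"spin":0},{"dx":0,"dy":0,"dz":0,"spin":0}]'
python3 - <<'E'
from h import *
t,M,o=pose();p=t+M[:,2]*env.pinch_z;print(p)
a=cam("scene");u,v=w2p(a,p).astype(int);print(u,v);A=cv2.resize(a["image"][v-45:v+45,u-50:u+50],None,fx=4,fy=4,interpolation=cv2.INTER_CUBIC)
b=cam("wrist");B=b["image"][:360,120:520]
cv2.imwrite("pics/t1.png",np.hstack([A,B]))
hsv=cv2.cvtColor(b["image"],cv2.COLOR_BGR2HSV);m=cv2.inRange(hsv,(20,120,80),(35,255,255));n,l,s,ce=cv2.connectedComponentsWithStats(m);k=1+np.argmax(s[1:,4])
print(s[k]);
for ang in(0,10,15,20,25,30):
  th=np.radians(ang);cen=p+[0,0,-.009]
  print(ang,[w2p(b,cen+M[:,1]*sx*.032+M[:,0]*np.cos(th)*sy*.05+np.array([0,0,np.sin(th)*sy*.05])).round() .tolist() for sx,sy in((1,1),(-1,1),(1,-1),(-1,-1))])
E
```

```text
time_s: 5.77
tcp_pos: [0.5014, -0.354, 0.2905]
ee_rot: [0.006, 0.719, 0.695, 0.002]
ft_force: [1.7, -1.5, 0.2]
gripper_width: 0.739
finger_force: 25.4
[ 0.50302623 -0.35489753  0.13582365]
252 126
[  249   204   139   125 10447]
0 [[396.0, 182.0], [249.0, 181.0], [381.0, 362.0], [263.0, 362.0]]
10 [[401.0, 189.0], [245.0, 189.0], [378.0, 348.0], [265.0, 348.0]]
15 [[404.0, 194.0], [243.0, 194.0], [377.0, 341.0], [266.0, 341.0]]
20 [[406.0, 200.0], [241.0, 200.0], [376.0, 334.0], [267.0, 334.0]]
25 [[409.0, 208.0], [239.0, 208.0], [375.0, 327.0], [268.0, 327.0]]
30 [[411.0, 217.0], [236.0, 216.0], [374.0, 320.0], [269.0, 320.0]]
```

View pics/t1.png

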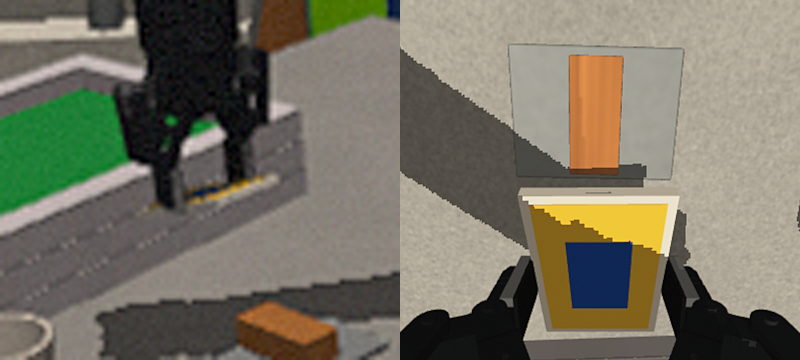

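The wrist view shows the blank tilted: its far edge is at row ~196 and its near edge at ~334, which fits about 18–19°, far (+y) end up. I carry it to just short of the carrier and look for the lip from there.

```bash
python3 -m handwheel '[{"dx":30,"dy":2,"dz":-4,"spin":-2},{"dx":35,"dy":2,"dz":-4,"spin":-2},{"dx":35,"dy":2,"dz":-4,"spin":-2},{"dx":35,"dy":2,"dz":-2,"spin":-2},{"dx":35,"dy":5,"dz":0,"spin":0}]' >/dev/null
python3 -m handwheel '[{"dx":35,"dy":5,"dz":0,"spin":0},{"dx":35,"dy":5,"dz":0,"spin":0},{"dx":35,"dy":5,"dz":0,"spin":0},{"dx":25,"dy":5,"dz":0,"spin":0},{"dx":0,"dy":0,"dz":0,"spin":0}]' >/dev/null
python3 - <<'E'
from h import *
togo([.520,-.0335,.150],95.6)
t,M,o=pose();p=t+M[:,2]*env.pinch_z
b=cam("wrist");im=b["image"];cv2.imwrite("pics/w3.png",im)
hsv=cv2.cvtColor(im,cv2.COLOR_BGR2HSV);m=cv2.inRange(hsv,(0,130,70),(6,255,255))|cv2.inRange(hsv,(174,130,70),(180,255,255))
n,l,s,ce=cv2.connectedComponentsWithStats(m);k=1+np.argmax(s[1:,4]);print(s[k])
q=cv2.boxPoints(cv2.minAreaRect(cv2.findNonZero((l==k).astype(np.uint8))));w=np.array([p2w(b,*x,.030)[:2] for x in q]);print(q.round().tolist(),(w*1000).round(1).tolist(),w.mean(0)*1000)
E
```

```text
pinch [510.9 -42.8 140.3] yaw 96.5 d(tool mm) [ 8.2 10.1 -9.7] spin 0.9199039238892794 t 6.7
[ 274  127  120   12 1279]
[[274.0, 137.0], [274.0, 126.0], [393.0, 128.0], [393.0, 139.0]] [[470.0, 10.3], [469.6, 18.0], [557.6, 26.9], [559.0, 19.3]] [514.03101808  18.64379054]
```

View pics/w3.png

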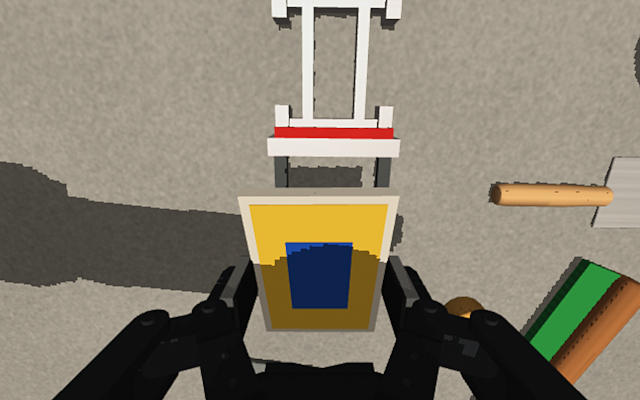

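The wrist view shows the red lip at (274–393, 126–139), giving lip centre (514,18.6) at yaw 5.8°. This agrees with the top camera, so the carrier origin is (509.3,65.8). The blank is still tilted and centred. I move above the entry point.

```bash
python3 -c "
from h import *
togo([.5083,.0762,.090],95.7)"
python3 -m handwheel '[{"dx":25,"dy":2,"dz":0,"spin":0.8},{"dx":35,"dy":2,"dz":0,"spin":0},{"dx":35,"dy":2,"dz":0,"spin":0},{"dx":24,"dy":3,"dz":20,"spin":0},{"dx":0,"dy":0,"dz":30,"spin":0}]' >/dev/null
python3 -m handwheel '[{"dx":0,"dy":0,"dz":0,"spin":0},{"dx":0,"dy":0,"dz":0,"spin":0}]' 
python3 -c "
from h import *
togo([.5083,.0762,.052],95.7)"
```

```text
pinch [510.8 -46.3 140.4] yaw 96.4 d(tool mm) [121.9  11.2  50.6] spin 0.6759054147140091 t 6.75
time_s: 7.33
tcp_pos: [0.5083, 0.0672, 0.2442]
ee_rot: [-0.001, 0.675, 0.738, -0.003]
ft_force: [-0.2, -0.9, -0.7]
gripper_width: 0.739
finger_force: 25.4
pinch [507.5  66.9  89.6] yaw 95.1 d(tool mm) [ 9.3  1.9 37.5] spin -0.5908252360223685 t 7.33
```

```bash
python3 -m handwheel '[{"dx":9,"dy":1.5,"dz":0,"spin":-0.5},{"dx":0,"dy":0,"dz":15,"spin":0},{"dx":0,"dy":0,"dz":15,"spin":0},{"dx":0,"dy":0,"dz":0,"spin":0},{"dx":0,"dy":0,"dz":0,"spin":0}]'
python3 - <<'E'
from h import *
togo([.5083,.0762,.052],95.7)
a=cam("scene");u,v=w2p(a,[.509,.066,.03]).astype(int);A=cv2.resize(a["image"][v-50:v+50,u-67:u+67],None,fx=4,fy=4,interpolation=cv2.INTER_CUBIC)
b=cam("top");u,v=w2p(b,[.509,.066,.03]).astype(int);B=cv2.resize(b["image"][v-50:v+50,u-33:u+33],None,fx=4,fy=4,interpolation=cv2.INTER_CUBIC)
cv2.imwrite("pics/t2.png",np.hstack([A,B]))
E
```

```text
time_s: 7.75
tcp_pos: [0.5107, 0.0767, 0.2168]
ee_rot: [0.0, 0.672, 0.741, -0.0]
ft_force: [-0.4, 0.0, 0.1]
gripper_width: 0.741
finger_force: 25.4
pinch [510.8  76.7  62.1] yaw 95.6 d(tool mm) [-0.3 -2.5 10.1] spin -0.12972549849664006 t 7.75
```

View pics/t2.png

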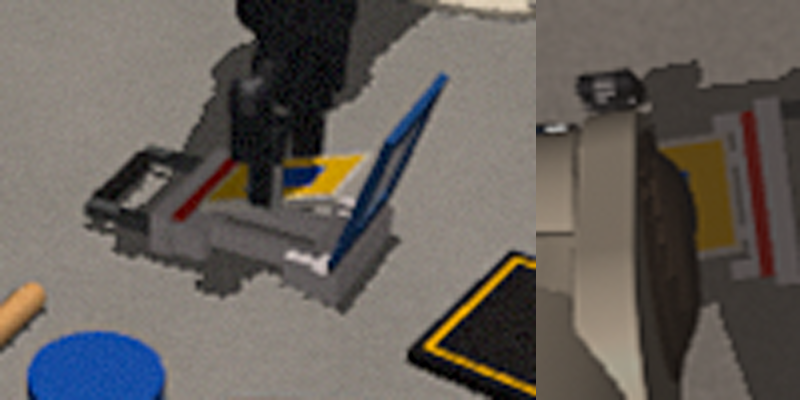

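The scene view shows the blank tilted above the floor with its raised end toward the lid. The top view shows its low end just in front of the lip (red strip x≈752 in the crop), about 1–2 mm too far toward +x. I correct that, lower, and slide under the lip.

```bash
python3 -m handwheel '[{"dx":0,"dy":-2,"dz":6,"spin":0},{"dx":0,"dy":0,"dz":5,"spin":0},{"dx":0,"dy":0,"dz":0,"spin":0},{"dx":0,"dy":0,"dz":0,"spin":0}]' 
python3 -c "
from h import *
togo([.5095,.0643,.049],95.7)"
```

```text
time_s: 8.18
tcp_pos: [0.5082, 0.0771, 0.2047]
ee_rot: [-0.0, 0.671, 0.741, -0.0]
ft_force: [-0.4, 0.3, -1.2]
gripper_width: 0.737
finger_force: 25.4
pinch [508.1  77.1  50. ] yaw 95.6 d(tool mm) [-12.9   0.2   1. ] spin -0.056777196790108064 t 8.18
```

```bash
python3 -m handwheel '[{"dx":0,"dy":0,"dz":1,"spin":0},{"dx":-3,"dy":0,"dz":0,"spin":0},{"dx":-3,"dy":0,"dz":0,"spin":0},{"dx":0,"dy":0,"dz":0,"spin":0}]' 
python3 -m handwheel '[{"dx":-3,"dy":0,"dz":0,"spin":0},{"dx":-3,"dy":0,"dz":0,"spin":0},{"dx":0,"dy":0,"dz":0,"spin":0}]' 
python3 -c "
from h import *
togo([.5095,.0643,.049],95.7)"
```

```text
time_s: 8.52
tcp_pos: [0.5092, 0.0703, 0.204]
ee_rot: [0.0, 0.672, 0.741, -0.0]
ft_force: [0.6, -0.4, -1.0]
gripper_width: 0.737
finger_force: 25.4
time_s: 8.77
tcp_pos: [0.5097, 0.0644, 0.204]
ee_rot: [0.0, 0.672, 0.741, -0.0]
ft_force: [0.0, -1.2, -1.9]
gripper_width: 0.738
finger_force: 25.3
pinch [509.7  64.4  49.3] yaw 95.6 d(tool mm) [-0.1 -0.2  0.3] spin -0.11066713255007699 t 8.77
```

```bash
python3 -m handwheel '[{"dx":0.5,"dy":0,"dz":4,"spin":0},{"dx":0.5,"dy":0,"dz":4,"spin":0},{"dx":0,"dy":0,"dz":0,"spin":0}]' 
python3 -m handwheel '[{"dx":0.5,"dy":0,"dz":4,"spin":0},{"dx":0,"dy":0,"dz":3,"spin":0},{"dx":0,"dy":0,"dz":0,"spin":0}]' 
python3 -c "
from h import *
togo([.5093,.0658,.031],95.7)"
```

```text
time_s: 9.02
tcp_pos: [0.51, 0.0669, 0.1958]
ee_rot: [0.0, 0.671, 0.741, 0.001]
ft_force: [0.9, 2.1, 3.8]
gripper_width: 0.736
finger_force: 26.6
time_s: 9.27
tcp_pos: [0.5098, 0.0677, 0.1889]
ee_rot: [0.0, 0.671, 0.741, 0.001]
ft_force: [-0.3, 3.2, 3.6]
gripper_width: 0.74
finger_force: 27.9
pinch [510.   67.9  34.2] yaw 95.7 d(tool mm) [-2.  -0.9  3.2] spin 0.0183303943061901 t 9.27
```

```bash
python3 -m handwheel '[{"dx":0,"dy":0,"dz":2,"spin":0},{"dx":0,"dy":0,"dz":2,"spin":0},{"dx":0,"dy":0,"dz":0,"spin":0}]'
python3 - <<'E'
from h import *
togo([.5093,.0658,.031],95.7)
b=cam("wrist");cv2.imwrite("pics/w4.png",b["image"])
E
```

```text
time_s: 9.52
tcp_pos: [0.5099, 0.0674, 0.1862]
ee_rot: [-0.0, 0.671, 0.741, 0.001]
ft_force: [-2.4, 3.8, 14.5]
gripper_width: 0.74
finger_force: 29.5
pinch [510.   67.6  31.5] yaw 95.7 d(tool mm) [-1.7 -0.9  0.5] spin -0.023094052044882574 t 9.52
```

View pics/w4.png

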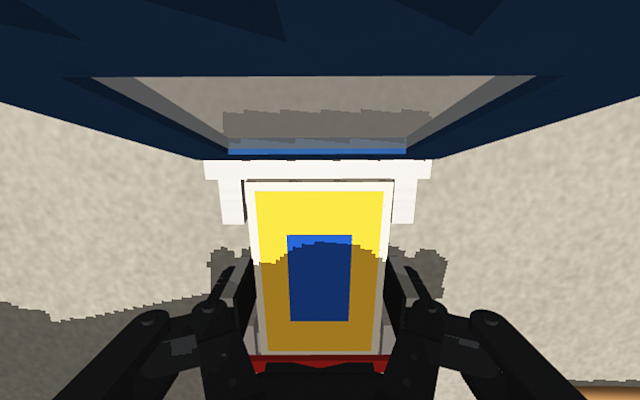

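The wrist view shows the blank flat between the cheeks. Its far end is inside the +y wall at row ~182, and its near end at row ~355 is at or under the red lip. I release and rise.

```bash
python3 -m handwheel '[{"dx":0,"dy":0,"dz":0,"spin":0},{"dx":0,"dy":0,"dz":0,"spin":0},{"dx":0,"dy":0,"dz":0,"spin":0},{"dx":0,"dy":0,"dz":0,"spin":0},{"dx":0,"dy":0,"dz":0,"spin":0}]' 1 20
python3 -m handwheel '[{"dx":0,"dy":0,"dz":-10,"spin":0},{"dx":0,"dy":0,"dz":-25,"spin":0},{"dx":-20,"dy":0,"dz":-35,"spin":0},{"dx":-20,"dy":0,"dz":-35,"spin":0},{"dx":-20,"dy":0,"dz":-35,"spin":0}]'
python3 - <<'E'
from h import *
b=cam("wrist");im=b["image"];cv2.imwrite("pics/w5.png",im)
hsv=cv2.cvtColor(im,cv2.COLOR_BGR2HSV)
def big(m,z,n):
  _,l,s,ce=cv2.connectedComponentsWithStats(m);k=1+np.argmax(s[1:,4])
  q=cv2.boxPoints(cv2.minAreaRect(cv2.findNonZero((l==k).astype(np.uint8))));w=np.array([p2w(b,*x,z)[:2] for x in q]);print(n,s[k],q.round().tolist(),(w*1000).round(1).tolist(),(w.mean(0)*1000).round(1))
big(cv2.inRange(hsv,(0,130,70),(6,255,255))|cv2.inRange(hsv,(174,130,70),(180,255,255)),.03,"lip")
big(cv2.inRange(hsv,(20,120,80),(35,255,255)),.022,"panel");togo([.5,.25,.2],5.6)
big(cv2.inRange(hsv,(100,120,120),(130,255,255)),.022,"bluepatch")
E
```

```text
time_s: 9.98
tcp_pos: [0.5092, 0.0664, 0.1846]
ee_rot: [-0.0, 0.672, 0.741, -0.0]
ft_force: [-0.3, 0.5, -0.3]
gripper_width: 1.001
finger_force: 0.0
time_s: 10.4
tcp_pos: [0.5149, 0.0065, 0.3269]
ee_rot: [-0.0, 0.671, 0.741, -0.0]
ft_force: [0.0, -0.5, -0.2]
gripper_width: 0.998
finger_force: 0.0
lip [270 179 101  10 875] [[270.0, 188.0], [270.0, 179.0], [370.0, 179.0], [370.0, 188.0]] [[469.6, 10.4], [469.2, 18.7], [557.8, 27.5], [559.0, 19.3]] [513.9  19. ]
panel [ 287   70   69  109 4953] [[287.0, 70.0], [355.0, 70.0], [355.0, 178.0], [287.0, 178.0]] [[477.5, 109.9], [533.1, 115.5], [545.5, 25.3], [483.6, 19.1]] [509.9  67.4]
pinch [519.7   1.  179.3] yaw 95.4 d(tool mm) [249.7   3.9 -21.4] spin 89.75199556316798 t 10.45
bluepatch [ 304   97   35   59 1973] [[304.0, 97.0], [338.0, 97.0], [338.0, 155.0], [304.0, 155.0]] [[493.2, 90.4], [521.7, 93.3], [527.5, 44.7], [497.3, 41.6]] [509.9  67.5]
```

The lip has not moved (513.9,19.0) and the blue patch centre is at (509.9,67.5). The blank is therefore seated about 1 mm from the shell's middle. Now the lid.

```bash
python3 -m handwheel '[{"dx":20,"dy":0,"dz":-30,"spin":-7},{"dx":0,"dy":0,"dz":0,"spin":-7},{"dx":0,"dy":0,"dz":0,"spin":-7},{"dx":0,"dy":0,"dz":0,"spin":-7},{"dx":0,"dy":0,"dz":0,"spin":-7}]' 0 20 >/dev/null
python3 -c "
from h import *
togo([.491,.230,.2],185.6);print(pose()[2]['joint_positions'])"
```

```text
pinch [513.3  27.  201. ] yaw 131.0 d(tool mm) [167.9 116.3   1. ] spin -54.60850404430863 t 10.87
[-0.14956522  0.28520177  0.05248819  1.9511138  -0.01869531  0.90495952
  0.62778093]
```

```bash
python3 -m handwheel '[{"dx":0,"dy":0,"dz":0,"spin":-7},{"dx":0,"dy":0,"dz":0,"spin":-7},{"dx":0,"dy":0,"dz":0,"spin":-7},{"dx":0,"dy":0,"dz":0,"spin":-7},{"dx":0,"dy":0,"dz":0,"spin":-7}]' >/dev/null
python3 -m handwheel '[{"dx":0,"dy":0,"dz":0,"spin":-7},{"dx":0,"dy":0,"dz":0,"spin":-7},{"dx":0,"dy":0,"dz":0,"spin":-5.6},{"dx":0,"dy":38,"dz":0,"spin":0},{"dx":0,"dy":38,"dz":0,"spin":0}]' >/dev/null
python3 -m handwheel '[{"dx":0,"dy":38,"dz":0,"spin":0},{"dx":0,"dy":38,"dz":0,"spin":0},{"dx":0,"dy":38,"dz":0,"spin":0},{"dx":0,"dy":15,"dz":0,"spin":0},{"dx":0,"dy":0,"dz":0,"spin":0}]' >/dev/null
python3 -c "
from h import *
togo([.493,.230,.113],185.6);print(pose()[2]['joint_positions'])"
```

```text
pinch [493.1 236.9 200.8] yaw -174.3 d(tool mm) [ 0.8 -7.1 87.8] spin 0.07878482319051727 t 12.12
[-0.3278363   0.34893435 -0.20390375  1.86643554  0.08328672  0.93302417
  1.10059001]
```

```bash
python3 -m handwheel '[{"dx":0,"dy":0,"dz":30,"spin":0},{"dx":0,"dy":0,"dz":30,"spin":0},{"dx":0,"dy":0,"dz":28,"spin":0},{"dx":0,"dy":-12,"dz":0,"spin":0},{"dx":0,"dy":-15,"dz":0,"spin":0}]' 
python3 -m handwheel '[{"dx":0,"dy":-10,"dz":0,"spin":0},{"dx":0,"dy":-10,"dz":0,"spin":0},{"dx":0,"dy":-10,"dz":-2,"spin":0},{"dx":0,"dy":-10,"dz":-3,"spin":0},{"dx":0,"dy":-10,"dz":-3,"spin":0}]' 
python3 -c "
from h import *
togo([.5043,.1438,.125],185.6)
c=cam('top');cv2.imwrite('pics/lid1.png',c['image'])"
```

```text
time_s: 12.53
tcp_pos: [0.4962, 0.2032, 0.2658]
ee_rot: [-0.002, -0.046, 0.999, -0.001]
ft_force: [0.2, 0.1, 1.2]
gripper_width: -0.004
finger_force: 0.0
time_s: 12.95
tcp_pos: [0.502, 0.1536, 0.2761]
ee_rot: [0.001, -0.046, 0.999, 0.0]
ft_force: [0.2, 0.7, -1.0]
gripper_width: 0.002
finger_force: 0.5
pinch [502.2 153.7 121.4] yaw -174.8 d(tool mm) [ -1.2 -10.   -3.6] spin -0.3588678097232787 t 12.95
```

```bash
python3 -m handwheel '[{"dx":0,"dy":-10,"dz":-3,"spin":0},{"dx":0,"dy":-10,"dz":0,"spin":0},{"dx":0,"dy":-10,"dz":2,"spin":0},{"dx":0,"dy":-10,"dz":3,"spin":0},{"dx":0,"dy":-10,"dz":5,"spin":0}]' 
python3 -m handwheel '[{"dx":0,"dy":-6,"dz":4,"spin":0},{"dx":0,"dy":-6,"dz":4,"spin":0},{"dx":0,"dy":-5,"dz":4,"spin":0},{"dx":0,"dy":-5,"dz":5,"spin":0},{"dx":0,"dy":-4,"dz":5,"spin":0}]' 
python3 -c "
from h import *
togo([.5086,.073,.088],185.6)"
python3 -m handwheel '[{"dx":0,"dy":-4,"dz":6,"spin":0},{"dx":0,"dy":-3,"dz":6,"spin":0},{"dx":0,"dy":-3,"dz":6,"spin":0},{"dx":0,"dy":-3,"dz":6,"spin":0},{"dx":0,"dy":-2,"dz":6,"spin":0}]' 
python3 -c "
from h import *
togo([.5086,.061,.048],185.6)"
```

```text
time_s: 13.42
tcp_pos: [0.5067, 0.1035, 0.2681]
ee_rot: [0.001, -0.046, 0.999, 0.0]
ft_force: [0.6, 0.3, 0.4]
gripper_width: -0.001
finger_force: 0.6
time_s: 13.83
tcp_pos: [0.5087, 0.0781, 0.2454]
ee_rot: [-0.0, -0.046, 0.999, -0.0]
ft_force: [0.3, 0.5, 0.7]
gripper_width: 0.002
finger_force: 0.6
pinch [508.6  78.1  90.7] yaw -174.8 d(tool mm) [ 0.5 -5.1  2.7] spin -0.3539332780245559 t 13.83
time_s: 14.25
tcp_pos: [0.5099, 0.0638, 0.2153]
ee_rot: [-0.0, -0.046, 0.999, 0.0]
ft_force: [-0.6, 0.1, 0.6]
gripper_width: 0.002
finger_force: 0.5
pinch [509.9  63.8  60.6] yaw -174.7 d(tool mm) [ 1.5 -2.7 12.6] spin -0.3383404848493683 t 14.25
```

```bash
python3 -m handwheel '[{"dx":0,"dy":-3,"dz":5,"spin":0},{"dx":0,"dy":-2,"dz":5,"spin":0},{"dx":0,"dy":-2,"dz":3,"spin":0},{"dx":0,"dy":0,"dz":2,"spin":0},{"dx":0,"dy":0,"dz":0,"spin":0}]' 
python3 -m handwheel '[{"dx":0,"dy":0,"dz":2,"spin":0},{"dx":0,"dy":0,"dz":2,"spin":0},{"dx":0,"dy":0,"dz":0,"spin":0}]' 
python3 -c "
from h import *
togo([.5086,.061,.048],185.6)"
```

```text
time_s: 14.67
tcp_pos: [0.5105, 0.0575, 0.203]
ee_rot: [-0.0, -0.046, 0.999, 0.0]
ft_force: [-8.6, 1.2, 25.4]
gripper_width: -0.002
finger_force: 12.7
time_s: 14.92
tcp_pos: [0.5106, 0.0577, 0.2023]
ee_rot: [-0.0, -0.046, 0.999, -0.0]
ft_force: [-19.5, 0.5, 61.1]
gripper_width: 0.0
finger_force: 30.4
pinch [510.6  57.6  47.6] yaw -174.7 d(tool mm) [ 1.6  3.6 -0.4] spin -0.3116467447747482 t 14.92
```

```bash
python3 -m handwheel '[{"dx":0,"dy":0,"dz":-10,"spin":0},{"dx":0,"dy":0,"dz":-35,"spin":0},{"dx":-10,"dy":-20,"dz":-35,"spin":0},{"dx":-20,"dy":-25,"dz":-25,"spin":0},{"dx":-30,"dy":-25,"dz":0,"spin":0}]' 0.6 20 >/dev/null
python3 -m handwheel '[{"dx":-5,"dy":-20,"dz":-10,"spin":0},{"dx":0,"dy":0,"dz":0,"spin":0}]'
python3 - <<'E'
from h import *
b=cam("wrist");im=b["image"];c=cam("scene");a=c["image"]
u,v=w2p(c,[.509,.066,.03]).astype(int);A=cv2.resize(a[v-50:v+50,u-40:u+40],None,fx=4,fy=4,interpolation=cv2.INTER_CUBIC)
cv2.imwrite("pics/w6.png",np.hstack([A,im])[:,:]);cv2.imwrite("pics/w6s.png",cv2.resize(np.hstack([A,im]),(800,333)))
hsv=cv2.cvtColor(im,cv2.COLOR_BGR2HSV)
def big(m,z,n):
  _,l,s,ce=cv2.connectedComponentsWithStats(m);k=1+np.argmax(s[1:,4])
  q=cv2.boxPoints(cv2.minAreaRect(cv2.findNonZero((l==k).astype(np.uint8))));w=np.array([p2w(b,*x,z)[:2] for x in q]);print(n,s[k],q.round().tolist(),(w*1000).round(1).tolist(),(w.mean(0)*1000).round(1))
big(cv2.inRange(hsv,(0,130,70),(6,255,255))|cv2.inRange(hsv,(174,130,70),(180,255,255)),.03,"lip")
big(cv2.inRange(hsv,(100,120,30),(130,255,255)),.03,"lid")
togo([.5204,-.0481,.1],185.6)
E
```

```text
time_s: 15.5
tcp_pos: [0.5861, -0.033, 0.3139]
ee_rot: [0.002, -0.042, 0.999, -0.002]
ft_force: [0.5, -1.3, 0.1]
gripper_width: 0.601
finger_force: 0.0
lip [ 385   57   17  117 1188] [[383.0, 173.0], [391.0, 56.0], [401.0, 57.0], [394.0, 174.0]] [[558.0, 18.4], [469.5, 10.2], [469.3, 18.2], [557.8, 27.4]] [513.6  18.5]
lid [ 395   47  150  133 9728] [[395.0, 47.0], [544.0, 47.0], [544.0, 179.0], [395.0, 179.0]] [[463.0, 12.4], [453.8, 122.0], [551.7, 154.2], [562.4, 28.9]] [507.7  79.4]
pinch [583.5 -28.3 157. ] yaw -174.9 d(tool mm) [ 64.6 -14.1  57.1] spin -0.5082867308153709 t 15.6
```

View pics/w6s.png

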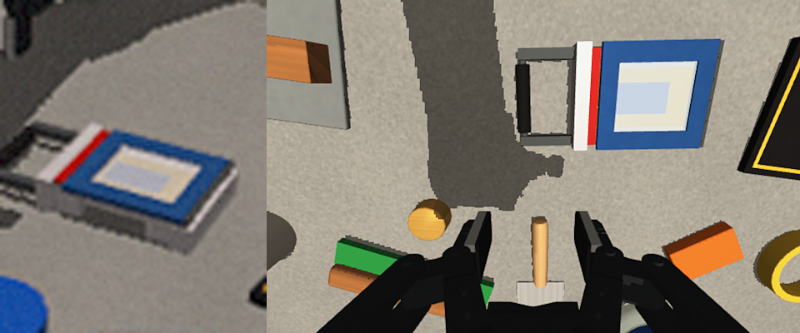

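Both views show the blue lid flush with the red lip, with the blank visible through the window. The lip centre (513.6,18.5) is unchanged, so the carrier has not moved. I grasp the handle at (520,−48).

```bash
python3 -m handwheel '[{"dx":25,"dy":-7,"dz":10,"spin":0},{"dx":25,"dy":-7,"dz":20,"spin":0},{"dx":15,"dy":0,"dz":20,"spin":-0.5},{"dx":0,"dy":0,"dz":20,"spin":0},{"dx":0,"dy":0,"dz":0,"spin":0}]' 0.45 20 
python3 -c "
from h import *
togo([.5204,-.0481,.022],185.6)"
```

```text
time_s: 16.02
tcp_pos: [0.5163, -0.0456, 0.2381]
ee_rot: [-0.004, -0.051, 0.999, 0.001]
ft_force: [-0.7, 0.1, 0.2]
gripper_width: 0.453
finger_force: 0.0
pinch [515.  -45.4  83.5] yaw -174.2 d(tool mm) [-5.6 -3.4 61.4] spin 0.2354101387471701 t 16.02
```

```bash
python3 -m handwheel '[{"dx":-5,"dy":-3,"dz":20,"spin":0},{"dx":0,"dy":0,"dz":20,"spin":0},{"dx":0,"dy":0,"dz":10,"spin":0},{"dx":0,"dy":0,"dz":8,"spin":0},{"dx":0,"dy":0,"dz":0,"spin":0}]' 
python3 -c "
from h import *
togo([.5204,-.0481,.022],185.6)"
```

```text
time_s: 16.43
tcp_pos: [0.5248, -0.0485, 0.1829]
ee_rot: [-0.001, -0.051, 0.999, 0.0]
ft_force: [-0.4, -0.2, 1.3]
gripper_width: 0.451
finger_force: 0.0
pinch [524.4 -48.4  28.2] yaw -174.2 d(tool mm) [3.9 0.7 6.2] spin 0.20726391668142696 t 16.43
```

```bash
python3 -m handwheel '[{"dx":3,"dy":0,"dz":4,"spin":0},{"dx":0,"dy":0,"dz":0,"spin":0},{"dx":0,"dy":0,"dz":0,"spin":0}]' 
python3 -m handwheel '[{"dx":0,"dy":0,"dz":0,"spin":0},{"dx":0,"dy":0,"dz":0,"spin":0},{"dx":0,"dy":0,"dz":0,"spin":0},{"dx":0,"dy":0,"dz":0,"spin":0},{"dx":0,"dy":0,"dz":0,"spin":0}]' 0 60
python3 -c "
from h import *
togo([.5204,-.0481,.022],185.6)"
```

```text
time_s: 16.68
tcp_pos: [0.5225, -0.0495, 0.1806]
ee_rot: [0.0, -0.05, 0.999, -0.0]
ft_force: [-0.4, -0.5, -0.1]
gripper_width: 0.45
finger_force: 0.0
time_s: 17.1
tcp_pos: [0.5228, -0.0495, 0.1807]
ee_rot: [0.0, -0.05, 0.999, -0.0]
ft_force: [-0.7, 0.2, 5.8]
gripper_width: 0.136
finger_force: 58.6
pinch [523.  -49.5  26. ] yaw -174.3 d(tool mm) [2.4 1.7 4. ] spin 0.14415998653726092 t 17.1
```

The sleeve is gripped. I lift along the arc about the hinge end so the carrier swings up to hang.

```bash
python3 -m handwheel '[{"dx":0,"dy":1,"dz":-8,"spin":0},{"dx":0,"dy":3,"dz":-14,"spin":0},{"dx":0,"dy":4,"dz":-14,"spin":0},{"dx":0,"dy":4,"dz":-14,"spin":0},{"dx":0,"dy":6,"dz":-14,"spin":0}]' 
python3 -m handwheel '[{"dx":0,"dy":7,"dz":-14,"spin":0},{"dx":0,"dy":7,"dz":-14,"spin":0},{"dx":0,"dy":9,"dz":-12,"spin":0},{"dx":0,"dy":10,"dz":-12,"spin":0},{"dx":0,"dy":11,"dz":-12,"spin":0}]' 
python3 -m handwheel '[{"dx":0,"dy":12,"dz":-10,"spin":0},{"dx":0,"dy":13,"dz":-10,"spin":0},{"dx":0,"dy":13,"dz":-9,"spin":0},{"dx":0,"dy":13,"dz":-7,"spin":0},{"dx":0,"dy":13,"dz":-7,"spin":0}]' 
python3 -c "
from h import *
togo([.511,.136,.235],178)"
```

```text
time_s: 17.52
tcp_pos: [0.5202, -0.0322, 0.2447]
ee_rot: [-0.0, -0.05, 0.999, -0.0]
ft_force: [0.8, -0.2, -2.5]
gripper_width: 0.132
finger_force: 58.8
time_s: 17.93
tcp_pos: [0.5157, 0.013, 0.3086]
ee_rot: [-0.001, -0.05, 0.999, 0.0]
ft_force: [0.3, 0.9, -4.3]
gripper_width: 0.132
finger_force: 58.6
time_s: 18.35
tcp_pos: [0.5093, 0.0772, 0.3514]
ee_rot: [-0.0, -0.05, 0.999, -0.0]
ft_force: [-0.2, -1.0, -5.8]
gripper_width: 0.134
finger_force: 58.5
pinch [509.2  77.2 196.7] yaw -174.2 d(tool mm) [ -7.7  58.3 -38.3] spin 7.776245229871051 t 18.35
```

```bash
python3 -m handwheel '[{"dx":0,"dy":11,"dz":-9,"spin":0},{"dx":0,"dy":9,"dz":-9,"spin":1},{"dx":0,"dy":8,"dz":-9,"spin":2},{"dx":0,"dy":8,"dz":-9,"spin":2},{"dx":0,"dy":8,"dz":-7,"spin":2}]' >/dev/null
python3 -m handwheel '[{"dx":0,"dy":10,"dz":0,"spin":0.8},{"dx":0,"dy":10,"dz":0,"spin":0},{"dx":0,"dy":10,"dz":0,"spin":0},{"dx":0,"dy":10,"dz":0,"spin":0},{"dx":0,"dy":10,"dz":0,"spin":0}]' 
python3 -m handwheel '[{"dx":0,"dy":10,"dz":0,"spin":0},{"dx":0,"dy":10,"dz":0,"spin":0},{"dx":0,"dy":8,"dz":0,"spin":0},{"dx":0,"dy":5,"dz":0,"spin":0},{"dx":0,"dy":3,"dz":0,"spin":0}]' 
python3 -c "
from h import *
togo([.514,.2158,.240],178)"
```

```text
time_s: 19.18
tcp_pos: [0.5081, 0.1705, 0.3935]
ee_rot: [-0.001, 0.018, 1.0, -0.0]
ft_force: [0.1, 0.4, -6.5]
gripper_width: 0.131
finger_force: 58.5
time_s: 19.6
tcp_pos: [0.5096, 0.2067, 0.3939]
ee_rot: [-0.0, 0.017, 1.0, 0.0]
ft_force: [-0.6, 1.3, -5.7]
gripper_width: 0.132
finger_force: 58.6
pinch [509.5 206.7 239.2] yaw 178.0 d(tool mm) [-4.1  9.2 -0.8] spin 0.002892323009689335 t 19.6
```

```bash
python3 -m handwheel '[{"dx":-2,"dy":3,"dz":0,"spin":0},{"dx":-2,"dy":3,"dz":0,"spin":0},{"dx":0,"dy":3,"dz":0,"spin":0},{"dx":0,"dy":0,"dz":0,"spin":0},{"dx":0,"dy":0,"dz":0,"spin":0}]' >/dev/null
python3 -m handwheel '[{"dx":0,"dy":0,"dz":0,"spin":0},{"dx":0,"dy":0,"dz":0,"spin":0},{"dx":0,"dy":0,"dz":0,"spin":0},{"dx":0,"dy":0,"dz":0,"spin":0},{"dx":0,"dy":0,"dz":0,"spin":0}]' >/dev/null
python3 -m handwheel '[{"dx":0,"dy":0,"dz":0,"spin":0},{"dx":0,"dy":0,"dz":0,"spin":0},{"dx":0,"dy":0,"dz":0,"spin":0},{"dx":0,"dy":0,"dz":0,"spin":0},{"dx":0,"dy":0,"dz":0,"spin":0}]'
cat >> h.py <<'E'
def lidcheck(phis=(-10,0,10),fn="lc"):
    t,M,o=pose();H=t+M[:,2]*(env.pinch_z+.011)
    X=-M[:,0];Y=M[:,1];Z=np.array([0,0,1.]);X=X*1;togo(H)
    c=cam("scene");cv2.imwrite(f"pics/{fn}.png",c["image"]);hsv=cv2.cvtColor(c["image"],cv2.COLOR_BGR2HSV);m=cv2.inRange(hsv,(100,120,30),(130,255,255))
    u,v=w2p(c,H-[0,0,.1]).astype(int);mm=np.zeros_like(m);mm[max(v-70,0):v+80,max(u-90,0):u+90]=m[max(v-70,0):v+80,max(u-90,0):u+90]
    n,l,s,ce=cv2.connectedComponentsWithStats(mm);k=1+np.argmax(s[1:,4]);print("blue",s[k])
    cn=max(cv2.findContours((l==k).astype(np.uint8),cv2.RETR_EXTERNAL,cv2.CHAIN_APPROX_NONE)[0],key=cv2.contourArea)
    print("hull",cv2.boxPoints(cv2.minAreaRect(cn)).round().tolist(),"quad",cv2.approxPolyDP(cv2.convexHull(cn),4,True)[:,0].tolist())
    for ph in phis:
        a=np.radians(ph);yd=-Z*np.cos(a)-Y*np.sin(a);zd=Y*np.cos(a)-Z*np.sin(a)
        print(ph,[w2p(c,H+X*x+yd*(y+.115)+zd*.015).round().tolist() for x,y in((.05,.064),(-.05,.064),(-.05,-.0415),(.05,-.0415))])
E
python3 -c "
from h import *
lidcheck()"
```

```text
time_s: 20.85
tcp_pos: [0.514, 0.2144, 0.394]
ee_rot: [-0.0, 0.018, 1.0, 0.0]
ft_force: [-0.1, 0.7, -6.4]
gripper_width: 0.136
finger_force: 58.5
pinch [514.  214.4 239.3] yaw 177.9 d(tool mm) [ 0. -0. 11.] spin None t 20.85
blue [415 166  25  54 386]
hull [[414.0, 219.0], [422.0, 163.0], [439.0, 166.0], [431.0, 221.0]] quad [[439, 166], [434, 200], [416, 219], [419, 182]]
-10 [[428.0, 223.0], [445.0, 204.0], [445.0, 165.0], [426.0, 182.0]]
0 [[415.0, 221.0], [433.0, 202.0], [439.0, 165.0], [421.0, 182.0]]
10 [[404.0, 216.0], [422.0, 198.0], [434.0, 164.0], [415.0, 181.0]]
```

The blue lid's corners in the scene image match the model for hanging straight (0°) with the lid shut to within 2 px. I lower the hinge end onto the pallet.

```bash
python3 -m handwheel '[{"dx":0,"dy":0,"dz":7,"spin":0},{"dx":0,"dy":0,"dz":8,"spin":0},{"dx":0,"dy":0,"dz":7,"spin":0},{"dx":0,"dy":0,"dz":5,"spin":0},{"dx":0,"dy":0,"dz":2,"spin":0}]' 
python3 -m handwheel '[{"dx":0,"dy":0,"dz":2,"spin":0},{"dx":0,"dy":0,"dz":1,"spin":0},{"dx":0,"dy":0,"dz":1,"spin":0},{"dx":0,"dy":0,"dz":0,"spin":0}]' 
python3 -c "
from h import *
togo([.514,.2158,.206],178)"
```

```text
time_s: 21.32
tcp_pos: [0.5135, 0.2142, 0.3633]
ee_rot: [-0.001, 0.018, 1.0, -0.001]
ft_force: [-0.2, -1.2, -6.4]
gripper_width: 0.139
finger_force: 58.6
time_s: 21.65
tcp_pos: [0.5141, 0.2146, 0.3612]
ee_rot: [0.0, 0.018, 1.0, 0.0]
ft_force: [-1.8, 0.4, -6.9]
gripper_width: 0.136
finger_force: 58.6
pinch [514.2 214.6 206.5] yaw 177.9 d(tool mm) [0.2 1.2 0.5] spin -0.053612860676537366 t 21.65
```

```bash
python3 -m handwheel '[{"dx":0,"dy":0,"dz":1,"spin":0},{"dx":0,"dy":0,"dz":1,"spin":0},{"dx":0,"dy":0,"dz":0,"spin":0}]' 
python3 -m handwheel '[{"dx":0,"dy":0,"dz":1,"spin":0},{"dx":0,"dy":0,"dz":1,"spin":0},{"dx":0,"dy":0,"dz":0,"spin":0}]' | grep -E "tcp|ft"
python3 -c "
from h import *
togo([.514,.2158,.206],178)"
```

```text
time_s: 21.9
tcp_pos: [0.5144, 0.2154, 0.3609]
ee_rot: [0.001, 0.018, 1.0, 0.001]
ft_force: [-2.0, 1.0, 4.4]
gripper_width: 0.132
finger_force: 59.7
tcp_pos: [0.5147, 0.2162, 0.3609]
ft_force: [-5.5, 1.0, 15.8]
pinch [515.5 216.7 206.2] yaw 178.0 d(tool mm) [ 1.5 -1.   0.2] spin -0.005864199391652392 t 22.15
```

```bash
python3 -m handwheel '[{"dx":0,"dy":6,"dz":-2.5,"spin":0},{"dx":0,"dy":10,"dz":0,"spin":0},{"dx":0,"dy":11,"dz":0.5,"spin":0},{"dx":0,"dy":11,"dz":1,"spin":0},{"dx":0,"dy":10,"dz":1.5,"spin":0}]' 
python3 -c "
from h import *
lidcheck((5,15,25),'lc2')"
```

```text
time_s: 22.57
tcp_pos: [0.516, 0.2644, 0.3567]
ee_rot: [0.001, 0.017, 1.0, 0.001]
ft_force: [1.5, 0.1, -0.8]
gripper_width: 0.138
finger_force: 59.3
pinch [516.2 264.5 202. ] yaw 178.0 d(tool mm) [ 0. -0. 11.] spin None t 22.57
blue [415 186  32  46 201]
hull [[413.0, 230.0], [439.0, 182.0], [447.0, 186.0], [421.0, 234.0]] quad [[446, 186], [432, 214], [415, 231], [429, 200]]
5 [[427.0, 239.0], [444.0, 219.0], [454.0, 184.0], [437.0, 203.0]]
15 [[415.0, 233.0], [433.0, 214.0], [449.0, 183.0], [431.0, 201.0]]
25 [[404.0, 226.0], [422.0, 208.0], [444.0, 181.0], [426.0, 198.0]]
```

The lid quad matches about 15°, so the carrier is pivoting on its corner as planned. I continue along the arc.

```bash
python3 -m handwheel '[{"dx":0,"dy":10,"dz":2.5,"spin":0},{"dx":0,"dy":12,"dz":3.5,"spin":0},{"dx":0,"dy":12,"dz":4,"spin":0},{"dx":0,"dy":12,"dz":5,"spin":0},{"dx":0,"dy":10,"dz":5,"spin":0}]' | grep -E "tcp|ft"
python3 -m handwheel '[{"dx":0,"dy":10,"dz":6,"spin":0},{"dx":0,"dy":10,"dz":7,"spin":0},{"dx":0,"dy":10,"dz":7.5,"spin":0},{"dx":0,"dy":9,"dz":7.5,"spin":0},{"dx":0,"dy":8,"dz":8,"spin":0}]' | grep -E "tcp|ft"
python3 -c "
from h import *
lidcheck((40,50,60),'lc3')"
```

```text
tcp_pos: [0.5172, 0.3197, 0.3351]
ft_force: [1.8, 0.9, -2.8]
tcp_pos: [0.5191, 0.3659, 0.299]
ft_force: [-0.2, -0.9, -3.6]
pinch [518.8 365.7 144.3] yaw 177.9 d(tool mm) [-0.  0. 11.] spin None t 23.45
blue [416 220  39  15 165]
hull [[415.0, 230.0], [454.0, 219.0], [455.0, 224.0], [417.0, 235.0]] quad [[454, 220], [416, 233]]
40 [[425.0, 246.0], [442.0, 226.0], [474.0, 209.0], [458.0, 230.0]]
50 [[417.0, 236.0], [435.0, 217.0], [470.0, 205.0], [454.0, 225.0]]
60 [[410.0, 225.0], [429.0, 206.0], [467.0, 201.0], [450.0, 220.0]]
```

```bash
python3 -m handwheel '[{"dx":0,"dy":7,"dz":7,"spin":0},{"dx":0,"dy":7,"dz":8,"spin":0},{"dx":0,"dy":6,"dz":9,"spin":0},{"dx":0,"dy":6,"dz":10,"spin":0},{"dx":0,"dy":6,"dz":10,"spin":0}]' | grep -E "tcp|ft"
python3 -m handwheel '[{"dx":0,"dy":5,"dz":10,"spin":0},{"dx":0,"dy":4,"dz":10,"spin":0},{"dx":0,"dy":3,"dz":10,"spin":0},{"dx":0,"dy":3,"dz":9,"spin":0},{"dx":0,"dy":2,"dz":8,"spin":0}]' | grep -E "tcp|ft"
python3 -c "
from h import *
lidcheck((70,80,90),'lc4')"
```

```text
tcp_pos: [0.5205, 0.3979, 0.2556]
ft_force: [-0.2, -2.0, -3.2]
tcp_pos: [0.521, 0.4143, 0.2081]
ft_force: [-0.6, -1.8, -2.6]
pinch [520.9 414.1  53.4] yaw 177.9 d(tool mm) [-0. -0. 11.] spin None t 24.33
blue [418 233  44  15 229]
hull [[417.0, 235.0], [419.0, 229.0], [462.0, 242.0], [460.0, 248.0]] quad [[418, 233], [461, 245]]
70 [[420.0, 251.0], [437.0, 231.0], [477.0, 234.0], [462.0, 256.0]]
80 [[417.0, 240.0], [435.0, 220.0], [476.0, 229.0], [460.0, 251.0]]
90 [[417.0, 229.0], [434.0, 210.0], [476.0, 224.0], [460.0, 246.0]]
```

```bash
python3 -m handwheel '[{"dx":0,"dy":1,"dz":5,"spin":0},{"dx":0,"dy":0,"dz":4,"spin":0},{"dx":0,"dy":0,"dz":3,"spin":0},{"dx":0,"dy":0,"dz":2,"spin":0},{"dx":0,"dy":0,"dz":0,"spin":0}]' | grep -E "tcp|ft"
python3 -m handwheel '[{"dx":0,"dy":0,"dz":1.5,"spin":0},{"dx":0,"dy":0,"dz":1,"spin":0},{"dx":0,"dy":0,"dz":0,"spin":0},{"dx":0,"dy":0,"dz":0,"spin":0}]' | grep -E "tcp|ft"
python3 -c "
from h import *
lidcheck((85,90),'lc5')"
```

```text
tcp_pos: [0.5211, 0.4161, 0.1957]
ft_force: [0.3, 0.8, -1.2]
tcp_pos: [0.5212, 0.4159, 0.1934]
ft_force: [-0.1, 2.1, -2.2]
pinch [521.3 416.1  38.7] yaw 178.0 d(tool mm) [-0. -0. 11.] spin None t 25.13
blue [417 233  44  18 238]
hull [[417.0, 235.0], [419.0, 229.0], [462.0, 245.0], [460.0, 251.0]] quad [[417, 234], [436, 235], [460, 250]]
85 [[417.0, 240.0], [434.0, 220.0], [475.0, 232.0], [459.0, 254.0]]
90 [[417.0, 234.0], [434.0, 215.0], [475.0, 230.0], [459.0, 251.0]]
```

```bash
python3 -m handwheel '[{"dx":0,"dy":0,"dz":1,"spin":0},{"dx":0,"dy":0,"dz":1,"spin":0},{"dx":0,"dy":0,"dz":0,"spin":0},{"dx":0,"dy":0,"dz":0,"spin":0}]' | grep -E "tcp|ft"
python3 -m handwheel '[{"dx":0,"dy":0,"dz":1,"spin":0},{"dx":0,"dy":0,"dz":0,"spin":0},{"dx":0,"dy":0,"dz":0,"spin":0}]' | grep -E "tcp|ft"
```

```text
tcp_pos: [0.5212, 0.4154, 0.191]
ft_force: [0.1, 1.6, -2.5]
tcp_pos: [0.5212, 0.4154, 0.1909]
ft_force: [-2.4, 1.1, 4.2]
```

The force is supported at sleeve height 25 mm, so the carrier lies flat. I release and retreat.

```bash
python3 -m handwheel '[{"dx":0,"dy":0,"dz":-1,"spin":0},{"dx":0,"dy":0,"dz":0,"spin":0},{"dx":0,"dy":0,"dz":0,"spin":0},{"dx":0,"dy":0,"dz":0,"spin":0},{"dx":0,"dy":0,"dz":0,"spin":0}]' 0.4 20 | grep -E "tcp|ft|grip"
python3 -m handwheel '[{"dx":0,"dy":0,"dz":-5,"spin":0},{"dx":0,"dy":0,"dz":-15,"spin":0},{"dx":0,"dy":0,"dz":-30,"spin":0},{"dx":0,"dy":5,"dz":-40,"spin":0},{"dx":0,"dy":20,"dz":-35,"spin":0}]' | grep -E "tcp|ft"
python3 -m handwheel '[{"dx":20,"dy":30,"dz":-20,"spin":0},{"dx":20,"dy":35,"dz":0,"spin":0},{"dx":20,"dy":35,"dz":0,"spin":0},{"dx":20,"dy":30,"dz":0,"spin":0},{"dx":0,"dy":0,"dz":0,"spin":0}]' | grep -E "tcp|ft"
python3 - <<'E'
from h import *
c=cam("top");im=c["image"];cv2.imwrite("pics/end.png",im);hsv=cv2.cvtColor(im,cv2.COLOR_BGR2HSV)
# bright carrier shell on the pallet
m=cv2.inRange(hsv,(0,0,110),(180,70,255));mm=np.zeros_like(m);mm[205:300,100:260]=m[205:300,100:260]
n,l,s,ce=cv2.connectedComponentsWithStats(mm);k=1+np.argmax(s[1:,4]);print(s[k])
q=cv2.boxPoints(cv2.minAreaRect(cv2.findNonZero((l==k).astype(np.uint8))));w=np.array([p2w(c,*x,.04)[:2] for x in q]);print(q.round().tolist(),(w*1000).round(1).tolist(),(w.mean(0)*1000).round(1))
yel=cv2.inRange(hsv,(20,120,80),(35,255,255));y=np.zeros_like(yel);y[205:300,130:230]=yel[205:300,130:230]
q=cv2.boxPoints(cv2.minAreaRect(cv2.findNonZero(y)));print("outline",(np.mean([p2w(c,*x,.01)[:2] for x in q],0)*1000).round(1))
# white back through the floor opening, seen in the middle
u,v=w2p(c,[.517,.3,.03]).astype(int);print(im[v-2:v+3,u-2:u+3].mean((0,1)))
o=env.get_obs();print(o["ft_force"],o["time_s"],o["gripper_width"])
E
```

```text
tcp_pos: [0.5213, 0.4149, 0.1907]
ft_force: [-0.0, -0.2, 0.0]
gripper_width: 0.403
tcp_pos: [0.5234, 0.4369, 0.3185]
ft_force: [1.8, -0.2, -0.4]
tcp_pos: [0.4381, 0.5815, 0.3383]
ft_force: [-2.5, 1.8, 0.4]
[ 138  226   67   49 2293]
[[138.0, 274.0], [139.0, 226.0], [204.0, 227.0], [203.0, 275.0]] [[467.5, 368.7], [568.2, 367.3], [562.2, 229.2], [461.3, 231.7]] [514.8 299.2]
outline [514.  292.6]
[144.72 159.08 160.64]
[0.37096329 0.26264894 0.14013432] 27.0667 0.40473979828408324
```

The shell outline measures 137 × 100 mm, centred about 7 mm from the pallet's centre and square. The robot is clear, so I hand in.

```bash
python3 -m handwheel '[{"dx":0,"dy":0,"dz":0,"spin":0},{"dx":0,"dy":0,"dz":0,"spin":0},{"dx":0,"dy":0,"dz":0,"spin":0},{"dx":0,"dy":0,"dz":0,"spin":0},{"dx":0,"dy":0,"dz":0,"spin":0}]' >/dev/null; python3 -c "
from rig import env
print(env.job_done())"
```

```text
the job is handed in; nothing more can be done
None
```

The job is handed in, with no verdict returned: the blank is in the carrier with the lid shut, and the carrier lies upside down and flat on the pallet, about 7 mm off centre, square and released at about 27 s of the 72 s allowed.

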